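# Close the cookie press and put in its pusher

### The job

Close the cookie press: lift the wooden lid by its feed tube and lower it, without letting it drop, with its two slots over the two pins of the press's bed until it lies flush on the bed all round. Then pull the wooden pusher out of the cup and stand it foot first in the lid's feed tube, all the way down, and let go. Do not tip or push away the cup, the mug, the cookie cutter, or the jars, tub and bottle.

Things in the scene. Friction and masses are not known exactly. Their poses are not given: they have to be found in the camera images.
- stand: Base of a cookie press, fixed to the table: steel plate 150 (x) by 250 (y) by 14 mm. Origin: centre of its underside, on the table; z up. It carries a wooden bed 104 (x) by 190 (y) mm, top 38 mm above the origin, that slides stiffly (20 N) along the stand's y and may stand up to 25 mm either way of the centre. Where it stands is NOT measured: see it or feel for it.
- bed_middle (a point): Point fixed to the stand, 38 mm above its origin: where the middle of the bed's top would be if the bed were centred. The bed has two upright steel pins at y = -70 and +70 mm from its own centre (x = 0), 14 mm diameter, 30 mm tall (tips 68 mm above the table), the last 2 mm tapering to 12 mm diameter.
- lid: Lid of the press: light wooden plate 100 (x) by 180 (y) by 12 mm, two through slots 22 (x) by 18 (y) mm at y = -70 and +70 mm (x = 0); fits either way round. On its middle a square feed tube, 40 mm outside, 30 mm inside, 60 mm high, open right through to the underside: pinch it there. Origin: centre of the underside, z up. Starts flat on the table, tube up; 0.4 kg.
- tube_top (a point): Centre of the mouth of the lid's feed tube, 72 mm above the lid's underside.
- pusher: Wooden pusher, 170 mm long, standing foot down in the cup: round shaft 24 mm diameter, its top 50 mm a thicker round head of 32 mm diameter. Origin: centre of its flat foot; z along it towards the head. About 90 g.
- pusher_head (a point): On the pusher's axis in the middle of its head, 145 mm above the foot.
- cup: White ceramic utensil cup, loose, 66 mm outside diameter, 52 mm inside, 85 mm tall, inner floor 8 mm up, 0.7 kg. Origin: centre of its underside.
- mug: Bystander: white mug, 95 mm tall, 80 mm across. Origin: centre of its underside.
- sprinkles: Bystander: glass sprinkles jar, 85 mm tall, 56 mm across. Origin: centre of its underside.
- icing: Bystander: white icing tub, 85 mm tall, 84 mm across. Origin: centre of its underside.
- colour: Bystander: small food-colour bottle, 100 mm tall, 40 mm across. Origin: centre of its underside.
- jam: Bystander: amber jam jar, 75 mm tall, 60 mm across. Origin: centre of its underside.
- cutter: Bystander: round steel cookie cutter ring, 64 mm across, 25 mm tall. Origin: centre of its underside.
Things that resemble listed ones, but are neither listed nor needed, are in the scene too. There is more than one size of the pusher; the one meant has the size given above. Leave any purple look-alike of the lid alone.

How it is judged:
On the way, in this order (a step that is already met when the one before it is completed fails the run):
1. the lid is over both pins and flush on the bed (z of lid in the frame of stand between 0.0355 and 0.0405 m and x of lid in the frame of stand between -0.007 and 0.007 m and y of lid in the frame of stand between -0.031 and 0.031 m and angle between lid's own z axis and vertical below 0.03 rad and angle between the y axis of lid and the y axis of stand, either way round below 0.12 rad), for 0.2 s.
2. the pusher stands all the way down in the lid's feed tube (horizontal distance between pusher and lid below 0.012 m and z of pusher in the frame of lid between -0.006 and 0.006 m and angle between pusher's own z axis and vertical below 0.15 rad), for 0.2 s.
At the end, for the whole second after the job is handed in: Lid over both pins: underside 38 mm above the stand's origin within 2.5 mm, level (0.03 rad), centred within 7 mm (x) and 31 mm (y), square (0.12 rad). Pusher upright (0.15 rad) in the tube: foot within 12 mm of the lid's axis, 6 mm of its underside. Both at rest; cup upright (all of step 1 and all of step 2 and linear speed of each of lid, pusher below 0.02 m/s and angle between cup's own z axis and vertical below 0.1 rad); the robot touches nothing.
It fails at once if the lid is dropped: it moves faster than 0.4 m/s while the fingers do not touch it (linear speed of lid above 0.4 m/s and contact force between the fingers and lid below 0.05 N).
It fails at once if the cup is shifted by more than 40 mm or tipped (distance of cup from where it was at the start of the episode above 0.04 m or angle between cup's own z axis and vertical above 0.5 rad).
It fails at once if a bystander is shifted by more than 40 mm or tipped (distance of any of mug, sprinkles, icing, colour, jam, cutter from where it was at the start of the episode above 0.04 m or angle between any of mug, sprinkles, icing, colour, jam, cutter's own z axis and vertical above 0.5 rad).
It also fails if it takes over 72 s, if anything falls off the work surface, if the arm or the gripper's body presses on something with over 40 N, if the wrist force passes 120 N, or if a joint passes its speed limit or range.

### The arm

A 6-joint arm with a two-finger parallel gripper is mounted at the origin on the work surface. World frame = base frame: x ahead of the robot, y to its left, z up, the work surface at z = 0. Lengths are in m, angles in rad, forces in N, time in s.
With the tool pointing down it reaches from about 0.275 to 0.975 m from the base axis. Payload 8.4 kg.
Tool frame: the origin (TCP) lies at the very end of the fingers, on their centre line; the grasp point (between the pads) lies 19 mm behind it; z points along the fingers, y is the line along which they close (so a half turn about z gives the same grasp; the last joint's range is limited). The gripper opens to 92 mm and grips with 3 to 60 N. Pads are 20 mm wide; open, the fingers measure 128 mm over their backs; the gripper's body (75 mm by 189 mm) begins 69 mm behind the grasp point.
Start: joints at [-1.168, 0.353, 1.633, -0, 1.155, -0.002], TCP at [0.246, -0.574, 0.215] pointing down, gripper open.
Joint ranges: [-2.63, 2.63], [-0.92, 2.1], [0.06, 2.66], [-1.3, 4.44], [0, 2.69], [-3.02, 3.02]. Speed limits (rad/s): [2.22, 2.22, 2.79, 3.14, 3.14, 3.14].

### API

Orientations are given as a unit quaternion [x, y, z, w].
In Python, from rig import manip gives the robot as it stands.
- The arm moves only by the tool arm_command, never from a script. Its argument "increments" is a list of rows, each a list of 2 entries, a list of its own where there are three numbers: the shift along the tool's x, y, z scaled (see below), then the turn, a rotation vector about the tool's x, y, z scaled (see below). A call has 1 to 5 rows; each row is the pose to reach, as a shift and turn from the pose commanded when the call began, along the tool's axes at that moment; what a row does not reach only later rows make up. The controller multiplies each number of a shift by 50 cm and each number of a turn by 0.5 rad. A row lasts 1/10 s, in which the tool goes at most 50 mm and 8.59 degrees, less where a joint would pass 70% of its speed; a pose out of reach is approached as far as the arm can. A call with a number of a shift or a turn outside -1 to 1 is refused whole. A call with a gripper value outside its range is refused whole. "fingers" is the closure, from 0 (fully open) to 1 (shut), set as the call begins (left out, the last holds). The fingers move at their own pace and stop on an object; the grip force is fixed at half the most. Time passes only in rows, so rows that repeat a pose let the fingers close. It gives the time, the measured TCP pose, the force, the opening and the grip force at its end, in the units of the state.
- manip.get_obs(): the state, without advancing time (a new reading comes with each control period).
- manip.grab_frame(name): name is "scene" or "side" or "wrist"; returns the picture (420x560x3 uint8, red, green, blue); there is no depth.
- manip.camera_info(name): a dict with "K" (3x3 intrinsics, pixels), "dist" ([k1, k2, p1, p2, k3] as OpenCV has them; the pictures are not rectified), "world_to_cam" (4x4, takes a point from world to camera coordinates); the wrist camera has in their place "tool_from_camera" (4x4, takes a point from camera to tool coordinates, whose origin is the TCP and whose axes are the flange's). Camera axes: x right, y down, z forward; pixel columns grow to the right and rows downward; lengths in m; the calibration is good to about 2 mm. A picture is of the moment at which its call begins: read the wrist's pose just before it. camera_info takes no time and is no camera call.
- manip.job_done(): hands the job in; it is judged then, once.
The state is a dict: "time": time; "qpos": joint angles; "joint_velocities": joint speeds; "joint_efforts": joint torques, N m; "ee_pos": TCP position; "tcp_rot": TCP orientation; "ft_force": force on the tool from outside, world axes, zero at the start; "wrist_torque": the same for the moment, N m; "grip_width": finger opening in m; "grasp_force": force on a finger pad.
Only numpy, scipy, OpenCV 4.12 (cv2) and the standard library are available. Lean on these libraries where they do the work, as an engineer would, in place of code of your own. Each camera call takes 0.05 s, during which the arm holds its last target. There are 200 camera calls.

## Working session

There is one attempt and no reset: what is moved stays moved. The work goes in short steps, Python scripts to look and compute and a tool call to move; the robot and the scene stay as the last step left them, time stands still between calls to the robot, and variables do not carry over. Pictures are saved under pics/ and viewed, at most 12 in all, crops included, and the job is handed in when it is done.

Besides the shell and the picture viewer there is one more tool, called as name(argument=value, ...), one argument or row to a line, values as JSON. arm_command: Moves the arm, as the interface text tells. Shifts and turns lie within -1 to 1; 1 stands for 50 cm of shift or 0.5 rad of turn. Its arguments: {"type":"object","properties":{"increments":{"type":"array"},"fingers":{"type":"number"}},"required":["increments"]}

```bash
mkdir -p pics; python3 - <<'E'
from rig import manip
import cv2,numpy as np
np.set_printoptions(precision=4,suppress=True)
for n in ["scene","side"]:
    im=manip.grab_frame(n); cv2.imwrite(f"pics/{n}0.png",im[:,:,::-1])
    c=manip.camera_info(n); print(n,c["K"],c["dist"],c["world_to_cam"])
print(manip.camera_info("wrist")); print(manip.get_obs())
E
```

```text
scene [[417.548    0.     277.7409]
 [  0.     417.548  207.943 ]
 [  0.       0.       1.    ]] [-0.0456  0.      0.      0.      0.    ] [[-0.0916  0.9956 -0.0186  0.0292]
 [ 0.6953  0.0506 -0.7169 -0.2711]
 [-0.7128 -0.0786 -0.6969  1.5167]
 [ 0.      0.      0.      1.    ]]
side [[504.4388   0.     273.4434]
 [  0.     504.4388 212.2011]
 [  0.       0.       1.    ]] [-0.1188  0.      0.      0.      0.    ] [[-0.9966 -0.0826  0.002   0.4832]
 [-0.0627  0.74   -0.6696  0.1199]
 [ 0.0538 -0.6675 -0.7427  1.4537]
 [ 0.      0.      0.      1.    ]]
{'K': array([[320.503 ,   0.    , 278.9689],
       [  0.    , 320.503 , 210.2309],
       [  0.    ,   0.    ,   1.    ]]), 'dist': array([-0.0263,  0.    ,  0.    ,  0.    ,  0.    ]), 'tool_from_camera': array([[ 0.0001, -0.9667, -0.256 ,  0.0714],
       [ 1.    ,  0.0001,  0.0001, -0.0001],
       [-0.0001, -0.256 ,  0.9667, -0.1691],
       [ 0.    ,  0.    ,  0.    ,  1.    ]])}
{'time': 0.1, 'qpos': array([-1.1684,  0.3535,  1.6341, -0.    ,  1.1552, -0.0024]), 'joint_velocities': array([ 0.0007, -0.0015, -0.003 , -0.0009, -0.0035,  0.0018]), 'joint_efforts': array([ -0.0005, -59.4907, -33.493 ,   0.0699,   0.0184,  -0.    ]), 'ee_pos': array([ 0.2459, -0.5741,  0.214 ]), 'tcp_rot': array([ 0.9796,  0.201 , -0.0001, -0.0006]), 'ft_force': array([ 0.4116,  0.2753, -1.1811]), 'wrist_torque': array([ 0.0073, -0.0005, -0.0154]), 'grasp_force': 0.0, 'grip_width': 0.0920508268171062}
```

View pics/scene0.png

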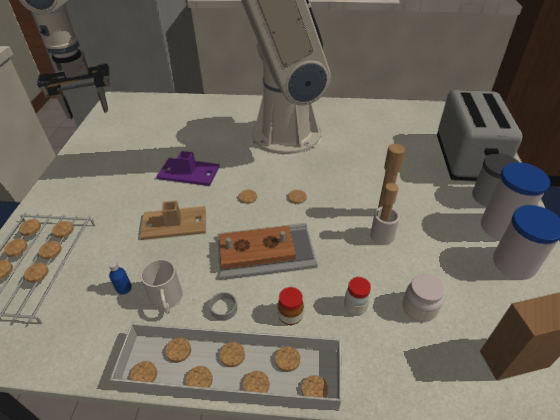

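View pics/side0.png

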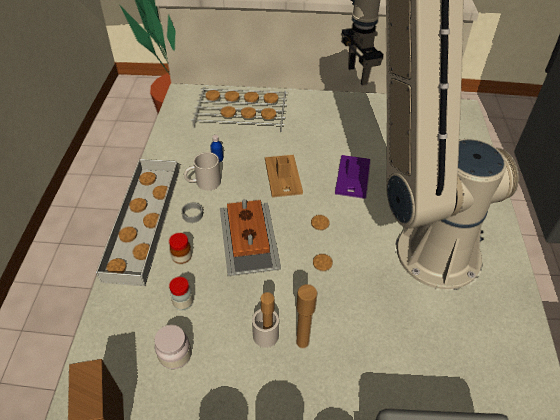

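Scene view: the wooden lid is at about (172,220), and the purple look-alike at (188,170) is to be left alone. The press is at (262,248), with its bed shifted toward the left. There are two pusher candidates: the one in the cup at (389,205), and a larger one standing on the table at (394,180). The one in the cup fits the description. I'll enlarge to confirm this and to read pixels.

```bash
python3 - <<'E'
import cv2,numpy as np
a=cv2.imread("pics/scene0.png");b=cv2.imread("pics/side0.png")
def crop(im,x,y,w,h,s):
    return cv2.resize(im[y:y+h,x:x+w],None,fx=s,fy=s,interpolation=cv2.INTER_CUBIC)
# scene: lid+press 130..320 x 190..280 x4 ; pusher
A=crop(a,130,190,195,90,4); B=crop(a,360,140,50,110,4)
C=crop(b,215,150,95,130,4); D=crop(b,245,280,80,75,4)
cv2.imwrite("pics/c1.png",A)
o=np.zeros((520,380+320+40,3),np.uint8); 
o[:520,:380]=C; o[:300,400:720]=D
cv2.imwrite("pics/c2.png",o)
E
```

```text
(no output)
```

View pics/c1.png

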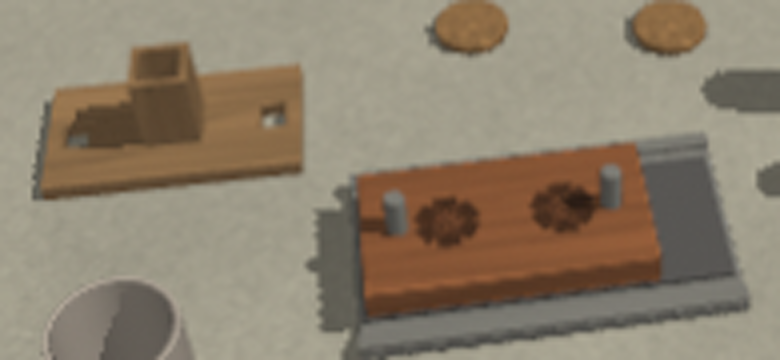

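View pics/c2.png

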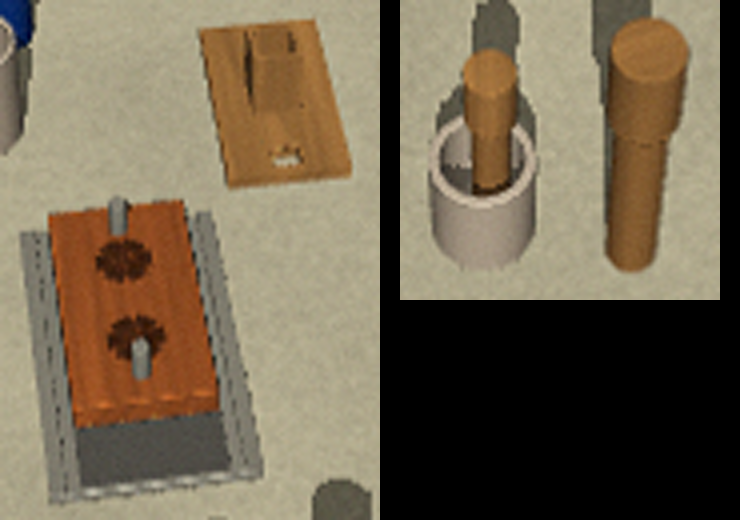

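Crops: the pusher in the cup (side crop head ~(490,73)) is the slimmer and smaller one. The one standing free is larger in diameter, so the cup one is meant. The bed is shifted, with pins visible at c1 (394,196) and (610,170). Now I'll triangulate.

```bash
cat > h.py <<'E'
from rig import manip
import cv2,numpy as np
from scipy.spatial.transform import Rotation as R
np.set_printoptions(precision=4,suppress=True)
def cam(n,obs=None):
    c=manip.camera_info(n)
    if n!="wrist": return c["K"],c["dist"],c["world_to_cam"]
    T=np.eye(4);T[:3,:3]=R.from_quat(obs["tcp_rot"]).as_matrix();T[:3,3]=obs["ee_pos"]
    return c["K"],c["dist"],np.linalg.inv(T@c["tool_from_camera"])
def norm(C,p): return cv2.undistortPoints(np.array(p,float).reshape(-1,1,2),C[0],np.array(C[1],float))[:,0]
def tri(C1,p1,C2,p2):
    X=cv2.triangulatePoints(C1[2][:3],C2[2][:3],norm(C1,p1).T,norm(C2,p2).T); return (X[:3]/X[3]).T
def onz(C,p,z):
    W=np.linalg.inv(C[2]);o=W[:3,3];d=np.c_[norm(C,p),np.ones(len(norm(C,p)))]@W[:3,:3].T
    z=np.broadcast_to(z,len(d)); return o+d*((z-o[2])/d[:,2])[:,None]
def proj(C,X): return cv2.projectPoints(np.array(X,float),cv2.Rodrigues(C[2][:3,:3])[0],C[2][:3,3],C[0],np.array(C[1],float))[0][:,0]
def up(p,s,ox,oy): return (np.array(p,float)+.5)/s-.5+[ox,oy]
E
python3 - <<'E'
from h import *
S=cam("scene");D=cam("side")
s=up([(57,90),(301,67),(302,165),(42,190),(162,64),(394,194),(610,168),(358,177),(637,144),(660,262),(367,294)],4,130,190)
# side order matched
d=up([(314,20),(350,172),(229,184),(198,30),(275,40),(118,201),(141,342),(183,201),(217,400),(77,415),(49,213)],4,215,150)
n="lidA lidB lidC lidD tube pinL pinR bedA bedB bedC bedD".split()
z=[.012]*4+[.072]+[.068]*2+[.038]*4
T=tri(S,s,D,d);a=onz(S,s,z);b=onz(D,d,z)
for i in range(len(n)): print(n[i],T[i],a[i,:2],b[i,:2])
m=(a+b)/2
e=lambda v:np.degrees(np.arctan2(-v[0],v[1]))
print("lid c",m[:4].mean(0),e(m[1]-m[0]),e(m[2]-m[3]),"pins",(m[5]+m[6])/2,e(m[6]-m[5]),np.linalg.norm(m[6]-m[5]),"bed",m[7:].mean(0),e(m[8]-m[7]),e(m[9]-m[10]))
print("cup side rim",onz(D,up([(83,163)],4,245,280),.085),"pusher top guess",onz(D,up([(90,73)],4,245,280),.178))
print("scene",onz(S,[(386,216)],.085),onz(S,[(390,188)],.178))
o=manip.get_obs();print(R.from_quat(o["tcp_rot"]).as_matrix())
E
```

```text
lidA [ 0.4484 -0.3816  0.0114] [ 0.4478 -0.3824] [ 0.4488 -0.3792]
lidB [ 0.4092 -0.207   0.0082] [ 0.4107 -0.2076] [ 0.4101 -0.2004]
lidC [ 0.5045 -0.186   0.0068] [ 0.5076 -0.1856] [ 0.5047 -0.1791]
lidD [ 0.5459 -0.3599  0.012 ] [ 0.5446 -0.3612] [ 0.5464 -0.358 ]
tube [ 0.4766 -0.2824  0.0734] [ 0.4755 -0.2828] [ 0.4766 -0.2844]
pinL [ 0.5804 -0.1009  0.0693] [ 0.5783 -0.1021] [ 0.581  -0.1009]
pinR [0.548  0.034  0.0702] [0.5455 0.0334] [0.5485 0.0327]
bedA [ 0.5363 -0.1373  0.0344] [ 0.5389 -0.1367] [ 0.5361 -0.1332]
bedB [0.4923 0.0489 0.0326] [0.4947 0.0472] [0.4932 0.0561]
bedC [0.5902 0.0697 0.0292] [0.5964 0.0693] [0.5893 0.0775]
bedD [ 0.6365 -0.112   0.0382] [ 0.6363 -0.1121] [ 0.6365 -0.1121]
lid c [ 0.4776 -0.2817  0.012 ] 12.07959039999142 12.505229065340874 pins [ 0.5633 -0.0342  0.068 ] 13.63292416296946 0.13846775603795683 bed [ 0.5652 -0.0305  0.038 ] 13.140861752140546 13.21703284226471
cup side rim [[0.479  0.3082 0.085 ]] pusher top guess [[0.4746 0.3029 0.178 ]]
scene [[0.4859 0.301  0.085 ]] [[0.4811 0.2963 0.178 ]]
[[ 0.9192  0.3938 -0.0005]
 [ 0.3938 -0.9192  0.0011]
 [-0.     -0.0012 -1.    ]]
```

```bash
cat >> h.py <<'E'
def go(x,y,z,yaw):
    "scaled shift/turn to TCP pose; yaw deg of tool x axis in world, tool pointing down"
    o=manip.get_obs();r=R.from_quat(o["tcp_rot"])
    t=R.from_euler("z",yaw,degrees=True)*R.from_quat([1,0,0,0])
    print("from",o["ee_pos"],"yaw",np.degrees(np.arctan2(r.as_matrix()[1,0],r.as_matrix()[0,0])),"t",o["time"])
    print("shift",r.inv().apply(np.array([x,y,z])-o["ee_pos"])/.5,"turn",(r.inv()*t).as_rotvec()/.5)
E
python3 -c "
from h import *
go(.477,-.2825,.2,12.4)"
```

```text
from [ 0.2459 -0.5741  0.214 ] yaw 23.19210979170497 t 0.1
shift [ 0.6544 -0.354   0.0283] turn [-0.0025  0.0003  0.3767]
```

arm_command(
  increments=[
    [[0.654,-0.354,0.028],[0,0,0.377]],
    [[0.654,-0.354,0.028],[0,0,0.377]],
    [[0.654,-0.354,0.028],[0,0,0.377]],
    [[0.654,-0.354,0.028],[0,0,0.377]],
    [[0.654,-0.354,0.028],[0,0,0.377]],
  ],
  fingers=0,
)

```text
time: 0.6
ee_pos: [0.4016, -0.3774, 0.2049]
tcp_rot: [0.994, 0.108, -0.0, -0.0]
ft_force: [0.5, 0.0, -0.2]
grip_width: 0.092
grasp_force: 0.0
```

```bash
python3 -c "
from h import *
go(.477,-.2825,.2,12.4)"
```

```text
from [ 0.4016 -0.3774  0.2049] yaw 12.36755088047653 t 0.6
shift [ 0.188  -0.1531  0.0099] turn [-0.0005  0.0002 -0.0011]
```

arm_command(
  increments=[
    [[0.188,-0.153,0.01],[0,0,0]],
    [[0.188,-0.153,0.01],[0,0,0]],
    [[0.188,-0.153,0.01],[0,0,0]],
    [[0.188,-0.153,0.01],[0,0,0]],
    [[0.188,-0.153,0.01],[0,0,0]],
  ],
)

```text
time: 1.1
ee_pos: [0.4761, -0.2841, 0.2]
tcp_rot: [0.994, 0.109, -0.0, -0.0]
ft_force: [0.5, 0.1, -1.0]
grip_width: 0.0915
grasp_force: 0.0
```

```bash
python3 -c "
from h import *
go(.477,-.2825,.2,12.4)
o=manip.get_obs();im=manip.grab_frame('wrist');cv2.imwrite('pics/w1.png',im[:,:,::-1])
C=cam('wrist',o);np.save('w1.npy',C[2])
print(proj(C,[[.477,-.2825,.072]]))"
```

```text
from [ 0.4761 -0.2841  0.2   ] yaw 12.473901887413792 t 1.1
shift [ 0.0025 -0.0028 -0.0001] turn [-0.0002  0.0014  0.0026]
[[277.4492 201.5199]]
```

View pics/w1.png

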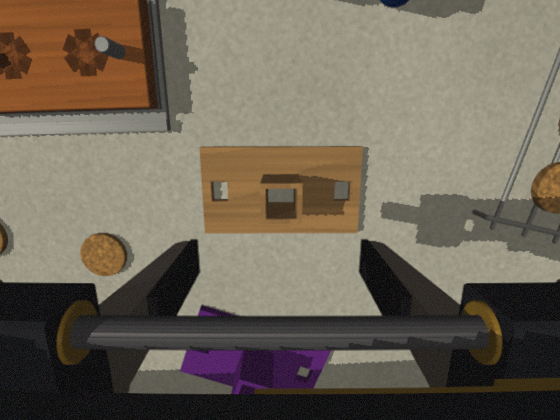

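Wrist view: the lid's plate corners are at (202,147), (363,147), (360,233) and (205,233), and the tube mouth is centred at about (281,203). The near pin tip is at (101,45).

```bash
python3 -c "
from h import *
c=manip.camera_info('wrist');C=(c['K'],c['dist'],np.load('w1.npy'))
p=onz(C,[(202,147),(363,147),(360.5,233),(204.5,233),(222,190.5),(341,190)],.012);print(p,p[:4].mean(0))
d=p[0]-p[1];print(np.degrees(np.arctan2(-d[0],d[1])));d=p[3]-p[2];print(np.degrees(np.arctan2(-d[0],d[1])))
print(onz(C,[(281.5,203)],.072),onz(C,[(101,45)],.068))
im=cv2.imread('pics/w1.png')[130:250,180:380];cv2.imwrite('pics/c3.png',cv2.resize(im,None,fx=4,fy=4,interpolation=2))
"
```

```text
[[ 0.5052 -0.1912  0.012 ]
 [ 0.5435 -0.3638  0.012 ]
 [ 0.447  -0.3889  0.012 ]
 [ 0.4074 -0.2097  0.012 ]
 [ 0.462  -0.2211  0.012 ]
 [ 0.4918 -0.3528  0.012 ]] [ 0.4758 -0.2884  0.012 ]
12.48600283922817
12.475423129494802
[[ 0.4764 -0.2866  0.072 ]] [[ 0.5792 -0.1034  0.068 ]]
```

View pics/c3.png

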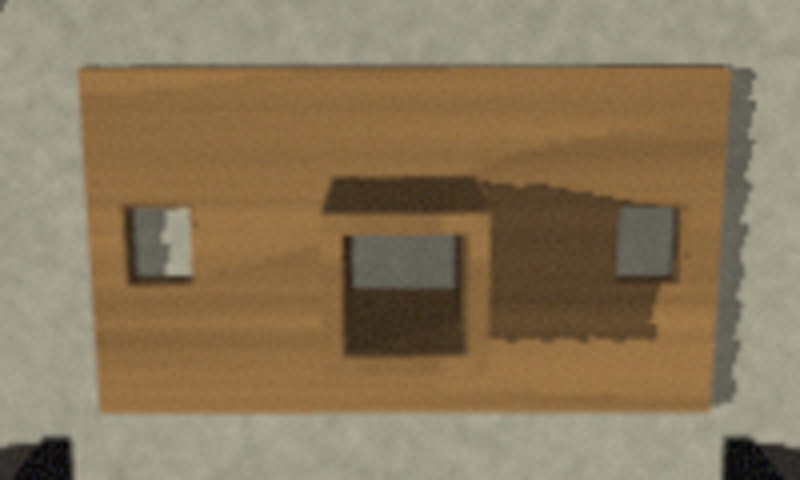

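Mouth hole centre is c3 (404,295), i.e. (281,203.6), or world (0.476,-0.286). The yaw is 12.5°. Descending to grasp the tube.

```bash
python3 -c "
from h import *
go(.4762,-.285,.036,12.5)"
```

```text
from [ 0.4757 -0.2847  0.2   ] yaw 12.404112528268382 t 1.15
shift [0.001  0.0009 0.328 ] turn [-0.0002  0.0013 -0.0033]
```

arm_command(
  increments=[
    [[0,0,0.1],[0,0,0]],
    [[0,0,0.2],[0,0,0]],
    [[0,0,0.27],[0,0,0]],
    [[0,0,0.31],[0,0,0]],
    [[0,0,0.327],[0,0,0]],
  ],
)

```text
time: 1.65
ee_pos: [0.4741, -0.2848, 0.0345]
tcp_rot: [0.994, 0.107, -0.001, -0.001]
ft_force: [-0.1, -0.6, -0.5]
grip_width: 0.0919
grasp_force: 0.0
```

arm_command(
  increments=[
    [[0,0,0],[0,0,0]],
    [[0,0,0],[0,0,0]],
    [[0,0,0],[0,0,0]],
    [[0,0,0],[0,0,0]],
    [[0,0,0],[0,0,0]],
  ],
  fingers=1,
)

```text
time: 2.15
ee_pos: [0.4767, -0.2845, 0.0376]
tcp_rot: [0.994, 0.108, 0.001, 0.0]
ft_force: [-0.6, 0.1, -0.1]
grip_width: 0.0539
grasp_force: 0.0
```

arm_command(
  increments=[
    [[0,0,0],[0,0,0]],
    [[0,0,0],[0,0,0]],
    [[0,0,0],[0,0,0]],
  ],
)

```text
time: 2.45
ee_pos: [0.4766, -0.2846, 0.0371]
tcp_rot: [0.994, 0.108, 0.0, 0.0]
ft_force: [0.2, -1.7, 3.5]
grip_width: 0.0398
grasp_force: 30.0
```

arm_command(
  increments=[
    [[0,0,-0.04],[0,0,0]],
    [[0,0,-0.1],[0,0,0]],
    [[0,0,-0.17],[0,0,0]],
    [[0,0,-0.23],[0,0,0]],
    [[0,0,-0.23],[0,0,0]],
  ],
)

```text
time: 2.95
ee_pos: [0.4781, -0.2852, 0.1549]
tcp_rot: [0.994, 0.108, 0.002, 0.002]
ft_force: [0.4, 0.1, -3.7]
grip_width: 0.0402
grasp_force: 30.0
```

```bash
python3 -c "
from h import *
go(.456,-.059,.15,13.4)"
```

```text
from [ 0.4781 -0.2852  0.1549] yaw 12.38903158093598 t 2.95
shift [ 0.0539 -0.4514  0.0083] turn [ 0.0074 -0.0083 -0.0353]
```

arm_command(
  increments=[
    [[0.01,-0.08,0.005],[0,0,-0.035]],
    [[0.02,-0.17,0.005],[0,0,-0.035]],
    [[0.03,-0.26,0.005],[0,0,-0.035]],
    [[0.04,-0.35,0.005],[0,0,-0.035]],
    [[0.054,-0.41,0.005],[0,0,-0.035]],
  ],
)

```text
time: 3.45
ee_pos: [0.4558, -0.0756, 0.147]
tcp_rot: [0.993, 0.117, -0.002, -0.001]
ft_force: [-0.2, 0.3, -4.5]
grip_width: 0.0397
grasp_force: 30.0
```

arm_command(
  increments=[
    [[0,-0.03,0],[0,0,0]],
    [[0,-0.041,0],[0,0,0]],
    [[0,-0.041,0],[0,0,0]],
    [[0,-0.041,0],[0,0,0]],
  ],
)

```text
time: 3.85
ee_pos: [0.4539, -0.0592, 0.1489]
tcp_rot: [0.993, 0.116, -0.0, 0.0]
ft_force: [-0.0, -1.4, -5.5]
grip_width: 0.04
grasp_force: 30.0
```

```bash
python3 -c "
from h import *
go(.456,-.059,.15,13.4)
o=manip.get_obs();im=manip.grab_frame('wrist');cv2.imwrite('pics/w2.png',im[:,:,::-1])
C=cam('wrist',o);np.save('w2.npy',C[2]);np.save('w2p.npy',o['ee_pos'])
cv2.imwrite('pics/w2b.png',cv2.resize(im[:,:,::-1][0:300,80:480],None,fx=2,fy=2,interpolation=2))"
```

```text
from [ 0.4539 -0.0592  0.1489] yaw 13.369959002890399 t 3.85
shift [ 0.0042  0.0005 -0.0022] turn [ 0.0006  0.0008 -0.001 ]
```

View pics/w2b.png

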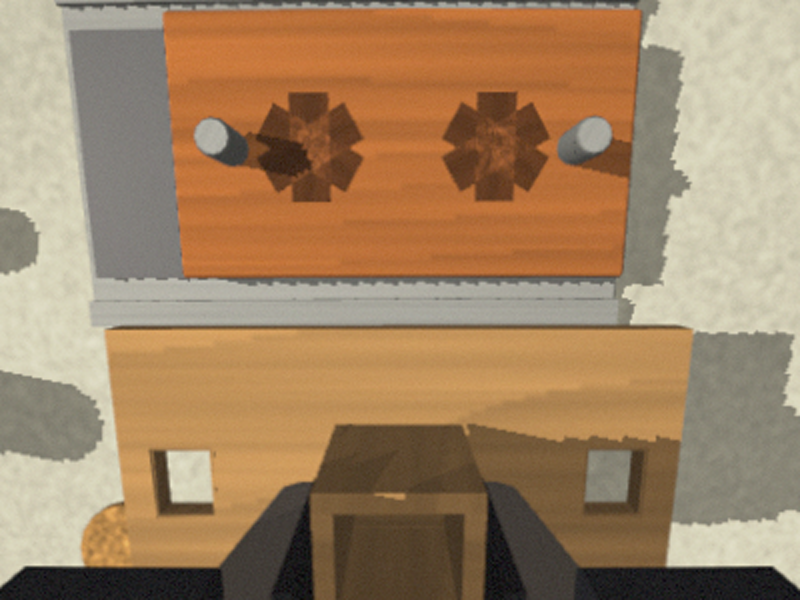

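Wrist view w2b: pin tips at (211,136) and (594,134), lid slots (top face) centred at (182.5,482) and (615,482), and the lid's far edge level at y=328. The lid hangs square.

```bash
python3 -c "
from h import *
c=manip.camera_info('wrist');C=(c['K'],c['dist'],np.load('w2.npy'))
q=np.load('w2p.npy')
pin=onz(C,up([(211,136),(594,134)],2,80,0),.068);
sl=onz(C,up([(182.5,482.5),(615,482.5)],2,80,0),.1239)
print(pin,sl,np.linalg.norm(pin[0]-pin[1]),np.linalg.norm(sl[0]-sl[1]))
e=lambda v:np.degrees(np.arctan2(-v[0],v[1]))
print(e(pin[0]-pin[1]),e(sl[0]-sl[1]),pin.mean(0),sl.mean(0))
D=pin.mean(0)-sl.mean(0);print(D, q+D)
yaw=12.4+1+e(pin[0]-pin[1])-e(sl[0]-sl[1]);print(yaw)
go(q[0]+D[0],q[1]+D[1],.15,yaw)
"
```

```text
[[ 0.5475  0.0329  0.068 ]
 [ 0.5803 -0.1023  0.068 ]] [[ 0.4373  0.0083  0.1239]
 [ 0.4696 -0.1274  0.1239]] 0.13913347557720937 0.13947490047719466
13.668443025830896 13.365023410282049 [ 0.5639 -0.0347  0.068 ] [ 0.4535 -0.0595  0.1239]
[ 0.1104  0.0248 -0.0559] [ 0.5643 -0.0344  0.093 ]
13.703419615548846
from [ 0.454  -0.0594  0.149 ] yaw 13.340729906298684 t 3.9
shift [ 0.2262  0.0023 -0.002 ] turn [ 0.0006  0.0003 -0.0127]
```

arm_command(
  increments=[
    [[0.06,0,0],[0,0,-0.012]],
    [[0.13,0.001,0],[0,0,-0.012]],
    [[0.19,0.002,0],[0,0,-0.012]],
    [[0.226,0.002,0],[0,0,-0.012]],
    [[0.226,0.002,0],[0,0,-0.012]],
  ],
)

```text
time: 4.4
ee_pos: [0.5667, -0.0339, 0.1491]
tcp_rot: [0.993, 0.119, 0.001, 0.0]
ft_force: [-0.2, 0.5, -4.4]
grip_width: 0.0399
grasp_force: 30.0
```

arm_command(
  increments=[
    [[0,0,0.02],[0,0,0]],
    [[0,0,0.04],[0,0,0]],
    [[0,0,0.06],[0,0,0]],
    [[0,0,0.06],[0,0,0]],
    [[0,0,0.06],[0,0,0]],
  ],
)

```text
time: 4.9
ee_pos: [0.5634, -0.0332, 0.1188]
tcp_rot: [0.993, 0.12, -0.001, -0.0]
ft_force: [-0.6, -0.4, -4.5]
grip_width: 0.0399
grasp_force: 30.0
```

```bash
python3 -c "
from h import *
go(.5643,-.0344,.09,13.7);print(manip.get_obs()['ft_force'])"
```

```text
from [ 0.5634 -0.0332  0.1188] yaw 13.73142528112411 t 4.9
shift [0.0012 0.0028 0.0575] turn [-0.0006  0.0021  0.0011]
[-0.6357 -0.3624 -4.46  ]
```

arm_command(
  increments=[
    [[0.001,0.0025,0.01],[0,0,0]],
    [[0.001,0.0025,0.02],[0,0,0]],
    [[0.001,0.0025,0.03],[0,0,0]],
    [[0.001,0.0025,0.04],[0,0,0]],
    [[0.001,0.0025,0.04],[0,0,0]],
  ],
)

```text
time: 5.4
ee_pos: [0.5642, -0.0342, 0.0983]
tcp_rot: [0.993, 0.12, -0.001, -0.0]
ft_force: [0.3, 0.0, -4.0]
grip_width: 0.04
grasp_force: 30.0
```

The lid is below the pin tips with no added force, so the pins are in the slots. Lowering on.

arm_command(
  increments=[
    [[0,0,0.01],[0,0,0]],
    [[0,0,0.02],[0,0,0]],
    [[0,0,0.03],[0,0,0]],
    [[0,0,0.04],[0,0,0]],
    [[0,0,0.044],[0,0,0]],
  ],
)

```text
time: 5.9
ee_pos: [0.5644, -0.0342, 0.0765]
tcp_rot: [0.993, 0.12, -0.0, -0.0]
ft_force: [0.1, -0.4, -4.2]
grip_width: 0.0401
grasp_force: 30.0
```

arm_command(
  increments=[
    [[0,0,0.002],[0,0,0]],
    [[0,0,0.004],[0,0,0]],
    [[0,0,0.004],[0,0,0]],
  ],
)

```text
time: 6.2
ee_pos: [0.565, -0.0342, 0.0754]
tcp_rot: [0.993, 0.12, 0.0, 0.0]
ft_force: [0.0, -0.4, -4.9]
grip_width: 0.0399
grasp_force: 30.0
```

arm_command(
  increments=[
    [[0,0,0.002],[0,0,0]],
    [[0,0,0.004],[0,0,0]],
    [[0,0,0.004],[0,0,0]],
  ],
)

```text
time: 6.5
ee_pos: [0.5648, -0.0343, 0.075]
tcp_rot: [0.993, 0.12, 0.0, 0.0]
ft_force: [-8.8, -1.0, 16.9]
grip_width: 0.0398
grasp_force: 30.0
```

Contact at z=0.075, exactly the flush height. Releasing and rising straight up.

arm_command(
  increments=[
    [[0,0,-0.003],[0,0,0]],
    [[0,0,-0.003],[0,0,0]],
    [[0,0,-0.003],[0,0,0]],
    [[0,0,-0.003],[0,0,0]],
    [[0,0,-0.003],[0,0,0]],
  ],
  fingers=0.3,
)

```text
time: 7.0
ee_pos: [0.5649, -0.0342, 0.0746]
tcp_rot: [0.993, 0.12, -0.0, 0.0]
ft_force: [0.5, 0.9, -0.5]
grip_width: 0.0642
grasp_force: 0.0
```

arm_command(
  increments=[
    [[0,0,-0.03],[0,0,0]],
    [[0,0,-0.08],[0,0,0]],
    [[0,0,-0.15],[0,0,0]],
    [[0,0,-0.23],[0,0,0]],
    [[0,0,-0.3],[0,0,0]],
  ],
  fingers=0,
)

```text
time: 7.5
ee_pos: [0.5648, -0.0342, 0.2264]
tcp_rot: [0.993, 0.12, 0.0, 0.0]
ft_force: [1.3, -0.2, 0.5]
grip_width: 0.0921
grasp_force: 0.0
```

```bash
python3 -c "
from h import *
o=manip.get_obs();print(o['ee_pos'],o['time'])
C=cam('wrist',o);np.save('w3.npy',C[2])
w=manip.grab_frame('wrist')[:,:,::-1];s=manip.grab_frame('scene')[:,:,::-1];d=manip.grab_frame('side')[:,:,::-1]
cv2.imwrite('pics/w3.png',w)
cr=lambda im,x,y,W,H,f:cv2.resize(im[y:y+H,x:x+W],None,fx=f,fy=f,interpolation=2)
o=np.zeros((600,800,3),np.uint8)
o[:300,:400]=cr(w,80,60,400,300,1)
o[:300,400:]=cr(s,200,195,133,100,3)[:300,:399][:, :].repeat(1,1) if 0 else cv2.resize(s[195:295,200:333],(400,300),interpolation=2)
o[300:600,:225]=cr(d,210,180,75,100,3)
o[300:600,240:520]=cr(s,350,170,70,75,4)
o[300:600,530:800]=cr(d,240,285,90,100,3)
cv2.imwrite('pics/m1.png',o)"
```

```text
[ 0.5648 -0.0342  0.2264] 7.5
```

View pics/m1.png

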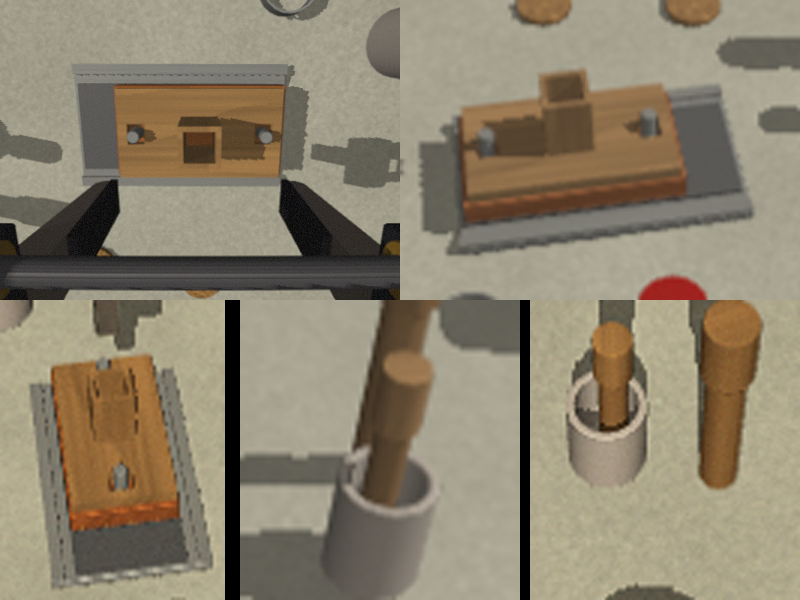

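m1: the lid is flush with both pins through the slots, and the mouth hole is at wrist (279.5,207.5). The pusher head top is at scene (392.1,186.4) / side (267.3,298.3), and the cup rim at scene (386.4,214.9) / side (265.3,318.7).

```bash
python3 -c "
from h import *
c=manip.camera_info('wrist');C=(c['K'],c['dist'],np.load('w3.npy'))
print('mouth',onz(C,[(279.5,207.5)],.110))
S=cam('scene');D=cam('side')
f=lambda p:up([(p[0]-240,p[1]-300)],4,350,170)
g=lambda p:up([(p[0]-530,p[1]-300)],3,240,285)
for n,a,b in (('top',f((410,367)),g((613,340))),('headlow',f((397,424)),g((611,377))),('rim',f((386,481)),g((607,402))),('bigtop',[(396.5,152)],g((733,318)))):
  print(n,tri(S,a,D,b))
print('big base',onz(D,g((719,474)),0))
go(.48,.3,.3,0)
"
```

```text
mouth [[ 0.5635 -0.0351  0.11  ]]
top [[0.474  0.3025 0.1773]]
headlow [[0.4747 0.3038 0.1278]]
rim [[0.4797 0.3023 0.0829]]
bigtop [[0.388  0.3112 0.2241]]
big base [[0.3846 0.3159 0.    ]]
from [ 0.5663 -0.0343  0.227 ] yaw 13.7375758179852 t 7.65
shift [-0.0083 -0.6903 -0.147 ] turn [ 0.0017 -0.0093  0.4795]
```

arm_command(
  increments=[
    [[-0.01,-0.08,-0.14],[0,0,0.12]],
    [[-0.01,-0.17,-0.14],[0,0,0.24]],
    [[-0.01,-0.26,-0.14],[0,0,0.36]],
    [[-0.01,-0.35,-0.14],[0,0,0.48]],
    [[-0.01,-0.44,-0.14],[0,0,0.48]],
  ],
)

```text
time: 8.15
ee_pos: [0.5065, 0.1798, 0.2935]
tcp_rot: [1.0, -0.001, -0.001, 0.0]
ft_force: [1.4, 0.4, 0.4]
grip_width: 0.0922
grasp_force: 0.0
```

```bash
python3 -c "
from h import *
go(.4743,.303,.3,0)
"
```

```text
from [0.5065 0.1798 0.2935] yaw -0.16165239963286582 t 8.15
shift [-0.0651 -0.2463 -0.0131] turn [ 0.0009  0.0027 -0.0056]
```

arm_command(
  increments=[
    [[-0.025,-0.08,-0.013],[0,0,0]],
    [[-0.05,-0.17,-0.013],[0,0,0]],
    [[-0.065,-0.24,-0.013],[0,0,0]],
    [[-0.065,-0.24,-0.013],[0,0,0]],
    [[-0.065,-0.24,-0.013],[0,0,0]],
  ],
)

```text
time: 8.65
ee_pos: [0.4744, 0.2984, 0.2995]
tcp_rot: [1.0, 0.001, -0.001, 0.001]
ft_force: [0.0, 0.1, 0.6]
grip_width: 0.0917
grasp_force: 0.0
```

```bash
python3 -c "
from h import *
o=manip.get_obs()
C=cam('wrist',o);np.save('w4.npy',C[2]);np.save('w4p.npy',o['ee_pos'])
im=manip.grab_frame('wrist')[:,:,::-1]
cv2.imwrite('pics/w4.png',im);
P=proj(C,[[.4743,.303,.178]]);print(P)
cv2.imwrite('pics/w4b.png',cv2.resize(im[100:300,160:400],None,fx=3,fy=3,interpolation=2))
go(.4743,.303,.134,0)
"
```

```text
[[273.6234 204.4309]]
from [0.4748 0.2977 0.2998] yaw 0.02600558733228794 t 8.7
shift [-0.0004 -0.0112  0.3316] turn [0.0032 0.0036 0.0009]
```

View pics/w4b.png

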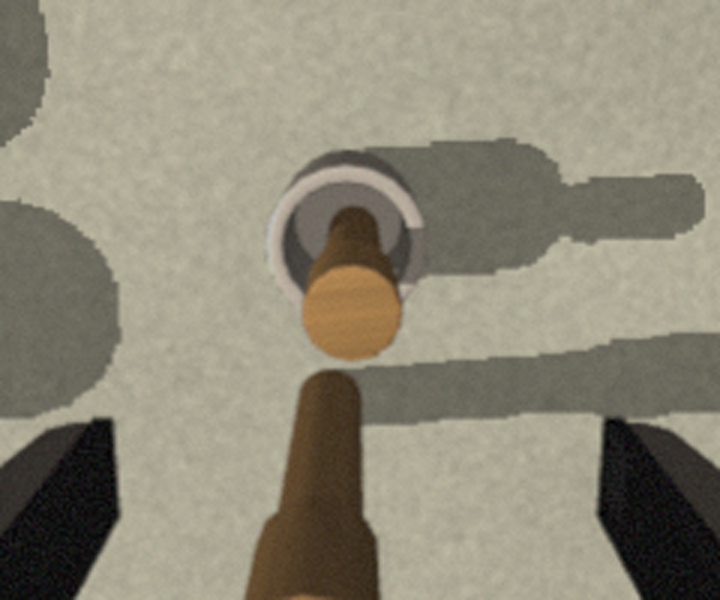

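Head top is at wrist pixel (276.7,203.7), giving (0.475,0.300). The big look-alike stands behind it at x≈0.388, which leaves clearance. Descending to z=0.138.

arm_command(
  increments=[
    [[0,-0.006,0.08],[0,0,0]],
    [[0,-0.006,0.16],[0,0,0]],
    [[0,-0.006,0.24],[0,0,0]],
    [[0,-0.006,0.3],[0,0,0]],
    [[0,-0.006,0.323],[0,0,0]],
  ],
)

```text
time: 9.2
ee_pos: [0.4738, 0.2987, 0.1364]
tcp_rot: [1.0, -0.001, -0.002, 0.002]
ft_force: [-0.3, -0.5, 0.0]
grip_width: 0.092
grasp_force: 0.0
```

arm_command(
  increments=[
    [[0,0,0],[0,0,0]],
    [[0,0,0],[0,0,0]],
    [[0,0,0],[0,0,0]],
    [[0,0,0],[0,0,0]],
    [[0,0,0],[0,0,0]],
  ],
  fingers=1,
)

```text
time: 9.7
ee_pos: [0.4757, 0.3016, 0.1407]
tcp_rot: [1.0, -0.0, 0.001, -0.0]
ft_force: [0.6, -0.3, -0.3]
grip_width: 0.054
grasp_force: 0.0
```

arm_command(
  increments=[
    [[0,0,0],[0,0,0]],
    [[0,0,0],[0,0,0]],
    [[0,0,0],[0,0,0]],
    [[0,0,0],[0,0,0]],
    [[0,0,0],[0,0,0]],
  ],
)

```text
time: 10.2
ee_pos: [0.4753, 0.3014, 0.1398]
tcp_rot: [1.0, -0.0, 0.0, -0.0]
ft_force: [-0.6, -0.1, 0.5]
grip_width: 0.0315
grasp_force: 30.0
```

arm_command(
  increments=[
    [[0,0,-0.04],[0,0,0]],
    [[0,0,-0.12],[0,0,0]],
    [[0,0,-0.21],[0,0,0]],
    [[0,0,-0.3],[0,0,0]],
    [[0,0,-0.37],[0,0,0]],
  ],
)

```text
time: 10.7
ee_pos: [0.4754, 0.3014, 0.3273]
tcp_rot: [1.0, -0.0, 0.001, -0.0]
ft_force: [-1.1, 0.7, -1.5]
grip_width: 0.0317
grasp_force: 30.0
```

arm_command(
  increments=[
    [[0,0,0],[0,0,0]],
    [[0,0,0],[0,0,0]],
  ],
)

```text
time: 10.9
ee_pos: [0.4752, 0.3013, 0.3248]
tcp_rot: [1.0, -0.0, 0.0, -0.0]
ft_force: [0.2, 0.4, -2.1]
grip_width: 0.0317
grasp_force: 30.0
```

```bash
python3 -c "
from h import *
go(.5635,-.0345,.33,0)
"
```

```text
from [0.4752 0.3013 0.3248] yaw -0.013338573195434012 t 10.9
shift [ 0.1767  0.6716 -0.0106] turn [-0.0009 -0.0013 -0.0005]
```

arm_command(
  increments=[
    [[0.02,0.07,0],[0,0,0]],
    [[0.045,0.16,0],[0,0,0]],
    [[0.07,0.25,0],[0,0,0]],
    [[0.095,0.34,0],[0,0,0]],
    [[0.12,0.43,0],[0,0,0]],
  ],
)

```text
time: 11.4
ee_pos: [0.5343, 0.0844, 0.3224]
tcp_rot: [1.0, 0.0, -0.002, 0.0]
ft_force: [0.2, 0.1, -1.5]
grip_width: 0.0315
grasp_force: 30.0
```

arm_command(
  increments=[
    [[0.02,0.08,0],[0,0,0]],
    [[0.04,0.16,0],[0,0,0]],
    [[0.0567,0.22,0],[0,0,0]],
    [[0.0567,0.2416,0],[0,0,0]],
    [[0.0567,0.2416,0],[0,0,0]],
  ],
)

```text
time: 11.9
ee_pos: [0.5626, -0.0355, 0.3228]
tcp_rot: [1.0, -0.001, -0.002, -0.0]
ft_force: [0.2, -0.7, -1.3]
grip_width: 0.0316
grasp_force: 30.0
```

arm_command(
  increments=[
    [[0,0,0.04],[0,0,0]],
    [[0,0,0.08],[0,0,0]],
    [[0,0,0.1],[0,0,0]],
    [[0,0,0.1],[0,0,0]],
    [[0,0,0.1],[0,0,0]],
  ],
)

```text
time: 12.4
ee_pos: [0.5636, -0.0337, 0.275]
tcp_rot: [1.0, 0.0, -0.0, -0.0]
ft_force: [0.3, -0.4, -1.0]
grip_width: 0.0314
grasp_force: 30.0
```

```bash
python3 -c "
from h import *
o=manip.get_obs();print(o['ee_pos'])
C=cam('wrist',o);np.save('w5.npy',C[2]);np.save('w5p.npy',o['ee_pos'])
w=manip.grab_frame('wrist')[:,:,::-1];s=manip.grab_frame('scene')[:,:,::-1];d=manip.grab_frame('side')[:,:,::-1]
cr=lambda im,x,y,W,H,f:cv2.resize(im[y:y+H,x:x+W],None,fx=f,fy=f,interpolation=2)
S=cam('scene');D=cam('side');q=o['ee_pos']
P=[[.5635,-.0345,.11],[q[0],q[1],q[2]-.132],[q[0],q[1],q[2]]]
for c in (S,D,C): print(proj(c,P))
a=proj(S,P).mean(0).astype(int);b=proj(D,P).mean(0).astype(int)
print(a,b)
m=np.zeros((600,800,3),np.uint8)
m[:,:240]=cr(s,a[0]-30,a[1]-75,60,150,4)
m[:,250:490]=cr(d,b[0]-30,b[1]-75,60,150,4)
m[:450,500:800]=cr(w,180,100,150,225,2)
cv2.imwrite('pics/m2.png',m)"
```

```text
[ 0.5636 -0.0337  0.275 ]
[[254.1805 224.0159]
 [253.7    214.7143]
 [250.2158 172.737 ]]
[[246.8057 207.0294]
 [246.3154 199.1844]
 [244.4086 164.033 ]]
[[279.5595 194.827 ]
 [278.8435 201.9331]
 [278.7915 255.6699]]
[252 203] [245 190]
```

View pics/m2.png

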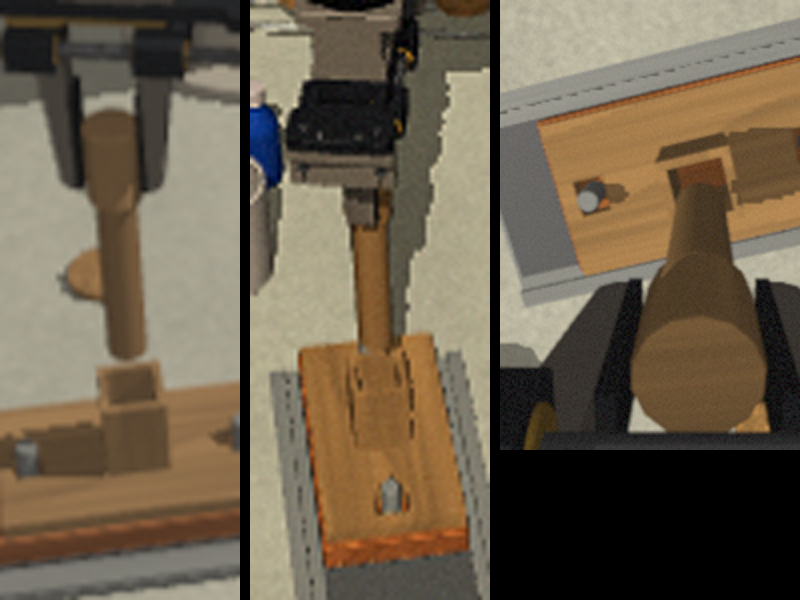

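m2: the foot is about 33 mm above the mouth. Foot and mouth agree within 1 mm in y, and the foot sits about 1.5–2 mm towards +x. I'll correct that and lower gently.

arm_command(
  increments=[
    [[-0.003,0,0.02],[0,0,0]],
    [[-0.003,0,0.04],[0,0,0]],
    [[-0.003,0,0.056],[0,0,0]],
    [[-0.003,0,0.066],[0,0,0]],
    [[-0.003,0,0.076],[0,0,0]],
  ],
)

```text
time: 13.05
ee_pos: [0.5619, -0.0345, 0.236]
tcp_rot: [1.0, -0.0, -0.0, -0.0]
ft_force: [1.5, -1.0, -0.8]
grip_width: 0.0317
grasp_force: 30.0
```

arm_command(
  increments=[
    [[0,0,0.006],[0,0,0]],
    [[0,0,0.012],[0,0,0]],
    [[0,0,0.012],[0,0,0]],
  ],
)

```text
time: 13.35
ee_pos: [0.5619, -0.0345, 0.2304]
tcp_rot: [1.0, -0.0, -0.0, -0.0]
ft_force: [-0.3, 0.7, -1.1]
grip_width: 0.0318
grasp_force: 30.0
```

The foot is 12 mm below the mouth with no force, so it is inside. Lowering the rest.

arm_command(
  increments=[
    [[0,0,0.02],[0,0,0]],
    [[0,0,0.04],[0,0,0]],
    [[0,0,0.06],[0,0,0]],
    [[0,0,0.08],[0,0,0]],
    [[0,0,0.09],[0,0,0]],
  ],
)

```text
time: 13.85
ee_pos: [0.5616, -0.0345, 0.1843]
tcp_rot: [1.0, -0.0, -0.001, -0.0]
ft_force: [0.6, -0.5, -0.6]
grip_width: 0.0316
grasp_force: 30.0
```

arm_command(
  increments=[
    [[0,0,0.008],[0,0,0]],
    [[0,0,0.016],[0,0,0]],
    [[0,0,0.022],[0,0,0]],
    [[0,0,0.024],[0,0,0]],
    [[0,0,0.024],[0,0,0]],
  ],
)

```text
time: 14.35
ee_pos: [0.562, -0.0345, 0.1737]
tcp_rot: [1.0, -0.0, -0.0, 0.0]
ft_force: [-1.0, -0.4, -1.2]
grip_width: 0.0313
grasp_force: 30.0
```

arm_command(
  increments=[
    [[0,0,0.003],[0,0,0]],
    [[0,0,0.005],[0,0,0]],
    [[0,0,0.006],[0,0,0]],
    [[0,0,0.006],[0,0,0]],
  ],
)

```text
time: 14.75
ee_pos: [0.5619, -0.0345, 0.1706]
tcp_rot: [1.0, -0.0, -0.0, 0.0]
ft_force: [-0.3, 0.7, -1.8]
grip_width: 0.0318
grasp_force: 30.0
```

arm_command(
  increments=[
    [[0,0,0.001],[0,0,0]],
    [[0,0,0.002],[0,0,0]],
    [[0,0,0.003],[0,0,0]],
    [[0,0,0.003],[0,0,0]],
  ],
)

```text
time: 15.15
ee_pos: [0.5624, -0.0345, 0.1697]
tcp_rot: [1.0, -0.0, 0.0, -0.0]
ft_force: [-1.3, -1.1, 4.9]
grip_width: 0.0316
grasp_force: 30.0
```

Contact at z=0.1697 (expected 0.170), so the foot is on the bed. Releasing and retreating upward.

arm_command(
  increments=[
    [[0,0,0],[0,0,0]],
    [[0,0,0],[0,0,0]],
    [[0,0,0],[0,0,0]],
    [[0,0,0],[0,0,0]],
    [[0,0,0],[0,0,0]],
  ],
  fingers=0,
)

```text
time: 15.65
ee_pos: [0.562, -0.0345, 0.1691]
tcp_rot: [1.0, -0.0, -0.0, 0.0]
ft_force: [0.3, -0.3, -0.6]
grip_width: 0.0692
grasp_force: 0.0
```

arm_command(
  increments=[
    [[0,0,0],[0,0,0]],
    [[0,0,-0.04],[0,0,0]],
    [[0,0,-0.1],[0,0,0]],
    [[0,0,-0.18],[0,0,0]],
    [[0,0,-0.25],[0,0,0]],
  ],
)

```text
time: 16.15
ee_pos: [0.562, -0.0345, 0.2958]
tcp_rot: [1.0, -0.0, 0.0, 0.0]
ft_force: [1.1, 0.3, -0.0]
grip_width: 0.0922
grasp_force: 0.0
```

arm_command(
  increments=[
    [[0,0,0],[0,0,0]],
    [[0,0,0],[0,0,0]],
    [[0,0,0],[0,0,0]],
  ],
)

```text
time: 16.45
ee_pos: [0.5613, -0.0345, 0.293]
tcp_rot: [1.0, -0.0, -0.001, -0.0]
ft_force: [-0.6, 0.3, -0.4]
grip_width: 0.0918
grasp_force: 0.0
```

```bash
python3 -c "
from h import *
s=manip.grab_frame('scene')[:,:,::-1];d=manip.grab_frame('side')[:,:,::-1]
cr=lambda im,x,y,W,H,f:cv2.resize(im[y:y+H,x:x+W],None,fx=f,fy=f,interpolation=2)
m=np.zeros((600,800,3),np.uint8)
m[:,:390]=cr(s,200,140,130,200,3)
m[:,400:790]=cr(d,190,130,130,200,3)
cv2.imwrite('pics/m3.png',m)"
```

```text
(no output)
```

View pics/m3.png

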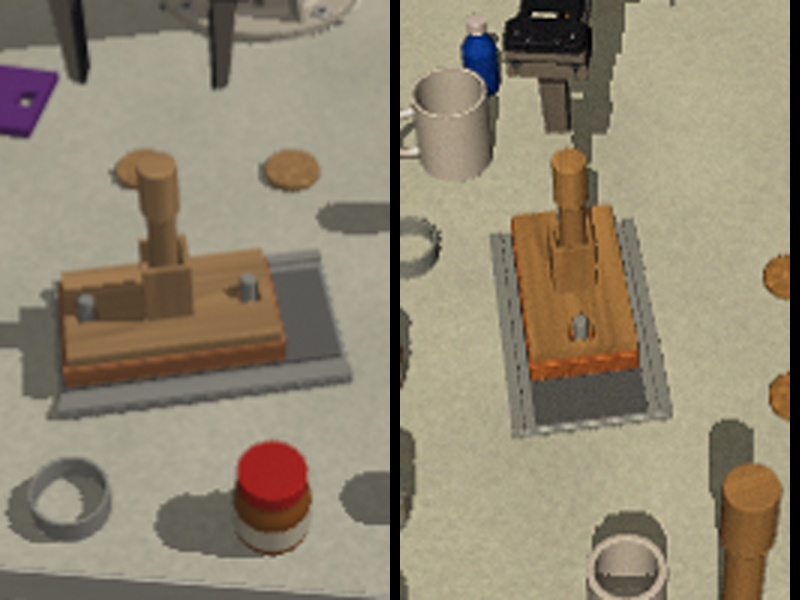

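m3: the lid lies flush over both pins, the pusher stands upright in the tube, the gripper is clear and the cup is upright. Handing in.

```bash
python3 -c "
from rig import manip
print(manip.job_done())"
```

```text
the job is handed in; nothing more can be done
None
```

The job is handed in (no verdict came back): the last pictures show the lid flush over both pins, the pusher standing fully down in the feed tube, the cup upright and the gripper clear, at about 16.5 s of the 72 s allowed.

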